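# Lock a mould stud with its R-clip

### The arm

A 7-joint arm with a two-finger parallel gripper is mounted at the origin on the work surface. World frame = base frame: x ahead of the robot, y to its left, z up, the work surface at z = 0. Lengths are in m, angles in rad, forces in N, time in s.
With the tool pointing down it reaches from about 0.35 to 0.9 m from the base axis. Payload 8.1 kg.
Tool frame: the origin (TCP) lies midway between the tips of the shut fingers; the grasp point (between the pads) lies 19 mm behind it (manip.grasp_offset is the distance from the TCP to the grasp point, in m); z points along the fingers, y is the line along which they close (so a half turn about z gives the same grasp; the last joint's range is limited). The gripper opens to 85 mm and grips with 20 to 120 N. Pads are 22 mm wide; open, the fingers measure 114 mm over their backs; the gripper's body (76 mm by 85 mm) begins 54 mm behind the grasp point. The pads swing forward as they close: fully open they stand 13 mm farther back than shut.
Start: joints at [-1.41, 0.434, 0.025, 1.573, -0.012, 1.134, -0.075], TCP at [0.163, 0.603, 0.231] pointing down, gripper open.
Joint ranges: [-2.62, 2.62], [-0.44, 2.09], [-1.27, 1.32], [0.08, 2.57], [-1.32, 4.46], [0.12, 2], [-2.74, 2.74]. Speed limits (rad/s): [2.22, 2.22, 3.01, 3.01, 3.14, 3.14, 3.14].

### API

Orientations are given as a unit quaternion [x, y, z, w].
In Python, from station import manip gives the robot as it stands. The module is installed in compiled form; this text tells all that it offers. Calls block until the motion is done:
- manip.reach(position, orientation): joint-space move of the TCP to a pose.
- manip.movel(position, attitude=None, velocity=0.15, force_limit=None): straight line of the TCP; attitude=None keeps the orientation; velocity is the mean speed in m/s. With force_limit (N) it stops when the force on the tool has changed by that much, and returns True; else False.
- manip.movej(angles): joint-space move.
- manip.command_gripper(opening, squeeze=None): finger opening in m; squeeze is the grip in N (None keeps the last); returns when the fingers have stopped.
- manip.dwell(seconds).
- manip.solve_ik(position, orientation): joint angles nearest the present ones, or None.
- manip.observe(): the state.
- manip.camera(name): name is "scene" or "top" or "wrist"; returns the picture (420x560x3 uint8, red, green, blue); there is no depth.
- manip.get_calibration(name): a dict with "mtx" (3x3 intrinsics, pixels), "k1" (the pictures are not rectified: a ray, as slopes to the right and down, at radius r is drawn at 1 + k1 r^2 times it, then the intrinsics apply), "R" (3x3) and "t" (3): a world point X has camera coordinates R X + t; the wrist camera has in their place "mount" (4x4, takes a point from camera to tool coordinates, whose origin is the TCP and whose axes are the flange's). Camera axes: x right, y down, z forward; pixel columns grow to the right and rows downward; lengths in m; the calibration is good to about 2 mm. A picture is of the moment at which its call begins: read the wrist's pose just before it. get_calibration takes no time and is no camera call.
A pose or a line that the arm cannot do raises manip.PlanningError and nothing moves.
- manip.finish_job(): hands the job in; it is judged then, once.
The state is a dict: "time_s": time; "q": joint angles; "qd": joint speeds; "tau": joint torques, N m; "position": TCP position; "orientation": TCP orientation; "wrist_force": force on the tool from outside, world axes, zero at the start; "wrist_torque": the same for the moment, N m; "width": finger opening in m; "grip_force": force on a finger pad.
Only numpy, scipy, OpenCV 4.12 (cv2) and the standard library are available. Lean on these libraries where they do the work, as an engineer would, in place of code of your own. Each camera call takes 0.05 s, during which the arm holds its last target. There are 200 camera calls.

### The job

The mould on the blue heated base is held down by a strap and two studs; one stud already has its safety clip. Fit the large spring R-clip from the rubber mat to the bare stud: push its straight leg through the cross hole until the bow springs over the stud and the clip is fully home. Do not force it against the solid stud (feel for the hole), leave the small clip, the loose nut and the brush where they lie, and let go of the clip.

Things in the scene. Friction and masses are not known exactly. Their poses are not given: they have to be found in the camera images.
- clip_coil (a point): Centre of the double coil of the large steel R-clip (two turns of 6 mm wire, 34 mm across, 12 mm high, flat sides at its own +y and -y: grip here, across y). The clip is 125 mm long, about 75 g, and starts flat on the mat. x runs along the straight leg to its tip, y towards the bow, z up. The leg's centre line lies 14 mm to -y and 3 mm below this point.
- clip_tip (a point): The round tip of the leg (6 mm wire), on its centre line, 111 mm ahead (+x) of the coil's centre. Same axes as clip_coil. Pressing it on the solid stud with more than 40 N bends the wire; a touch of 5 N is enough to feel the metal.
- clip_seat (a point): Point on the leg's centre line, 62 mm ahead (+x) of the coil's centre, that lies on the stud's axis when the clip is home. Same axes as clip_coil.
- bow (a joint): Opening of the sprung bow, rad: 0 at rest and when home, about 0.11 at the top of its climb over the stud. The bow wire lies in the leg's plane, on its +y side. It meets the stud some 30 mm before home; pushing it over takes roughly 8 to 18 N along the leg, then it snaps. Home has about 1 mm of play; a shoulder of the bow stops the clip 1 to 2 mm beyond.
- stud_foot (a point): The bare stud's axis at the top face of the strap, 146 mm above the table; z up the stud, x along its cross hole. A washer and a 36 mm hex nut reach 22 mm above this point; above them stands the plain 24 mm stud. How far it is screwed out is not measured: its flat top is 46 to 72 mm above this point, and the centre of the cross hole is always 14 mm below the top.
- mould: Blue heated base, 240 x 230 x 80 mm, with the aluminium mould (150 x 190 mm) and the steel strap on it; origin under its centre, x away from the robot. The studs stand 65 mm to either side of the centre along y; either may be the bare one. Cross hole: 8.5 mm, right through along x, so the clip goes in from the robot's side (-x), its leg along +x and level, like the clip on the other stud.
- mat: Rubber mat, 220 x 320 x 4 mm, fixed on the table; origin at the centre of its underside. Both clips and a nut lie on it.
- small_clip_mid (a point): Middle of the smaller R-clip on the mat (4 mm wire, about 90 mm long): not to be used.
- spare_nut: Loose hex nut, 36 mm across the flats and 19 mm high, on the mat.
- brush: Wooden-handled cleaning brush, 200 mm, lying on the table to the left of the base.
There are look-alikes about, which are no part of the job. Leave any orange look-alike of the part that bears clip_coil alone.

How it is judged:
By the outcome, as a careful person would: the job done as asked, in the order asked, and still so for the second after the job is handed in, with the robot touching nothing.
It also fails if it takes over 51 s, if anything falls off the work surface, if the arm or the gripper's body presses on something with over 40 N, if the wrist force passes 120 N, or if a joint passes its speed limit or range.

## Working session

There is one attempt and no reset: what is moved stays moved. The work goes in short steps, each a Python script; the robot and the scene stay as the last script left them, time stands still between calls to the robot, and variables do not carry over. Pictures are saved under pics/ and viewed, at most 10 in all, crops included, and the job is handed in when it is done.

```bash
mkdir -p pics; cat > h.py <<'E'
import numpy as np, cv2
from station import manip
from scipy.spatial.transform import Rotation as Ro
def cam(n,wpose=None):
    c=manip.get_calibration(n); K=np.array(c["mtx"]); k=c["k1"]
    if "mount" in c:
        M=np.array(c["mount"]); p,q=wpose; Rt=Ro.from_quat(q).as_matrix()
        Rwc=Rt@M[:3,:3]; o=Rt@M[:3,3]+np.array(p); R=Rwc.T; t=-R@o
    else: R=np.array(c["R"]); t=np.array(c["t"])
    return K,k,R,t
def ray(C,uv):
    K,k,R,t=C; d=np.linalg.inv(K)@[uv[0],uv[1],1.]; d=d[:2]; u=d.copy()
    for _ in range(30): u=d/(1+k*(u@u))
    v=R.T@np.r_[u,1]; return -R.T@t, v/np.linalg.norm(v)
def onz(C,uv,z):
    o,v=ray(C,uv); return o+v*(z-o[2])/v[2]
def proj(C,X):
    K,k,R,t=C; p=R@np.array(X)+t; s=p[:2]/p[2]; s=s*(1+k*(s@s)); return (K@np.r_[s,1])[:2]
def tri(l):
    A=0;b=0
    for C,uv in l:
        o,v=ray(C,uv); P=np.eye(3)-np.outer(v,v); A=A+P; b=b+P@o
    X=np.linalg.solve(A,b); return X,[np.linalg.norm((np.eye(3)-np.outer(ray(C,u)[1],ray(C,u)[1]))@(X-ray(C,u)[0])) for C,u in l]
def snap(n,f):
    s=manip.observe(); im=manip.camera(n)[:,:,::-1]; cv2.imwrite(f,im); np.save(f[:-4]+'.npy',np.r_[s["position"],s["orientation"]]); return im
def wc(f): a=np.load(f[:-4]+'.npy'); return cam("wrist",(a[:3],a[3:]))
E
python3 - <<'E'
from h import *
a=snap("scene","pics/scene.png");b=snap("top","pics/top.png");c=snap("wrist","pics/w0.png")
for n in("scene","top"):
    C=cam(n); print(n,-C[2].T@C[3],C[0][0,0],C[1])
print(manip.get_calibration("wrist")); s=manip.observe(); print(s["time_s"],s["orientation"],s["position"])
E
```

```text
scene [ 1.00593118 -0.8724945   1.09092766] 502.4862967911569 -0.021067932522473163
top [ 0.29372872 -0.00254833  1.43273396] 426.82047809364013 0.0401609137279727
{'mtx': array([[303.18839149,   0.        , 275.00151788],
       [  0.        , 303.18839149, 212.4013975 ],
       [  0.        ,   0.        ,   1.        ]]), 'k1': -0.054330948723383676, 'mount': array([[-2.05450980e-04, -9.62872675e-01, -2.69955864e-01,
         6.88812294e-02],
       [ 9.99999977e-01, -1.83264859e-04, -1.07388850e-04,
         1.24191069e-03],
       [ 5.39283660e-05, -2.69955880e-01,  9.62872691e-01,
        -1.43051117e-01],
       [ 0.00000000e+00,  0.00000000e+00,  0.00000000e+00,
         1.00000000e+00]])}
0.15 [ 1.31566986e-01  9.91307113e-01 -5.79661027e-04 -2.21150115e-05] [0.16293145 0.60302108 0.23070302]
```

View pics/scene.png

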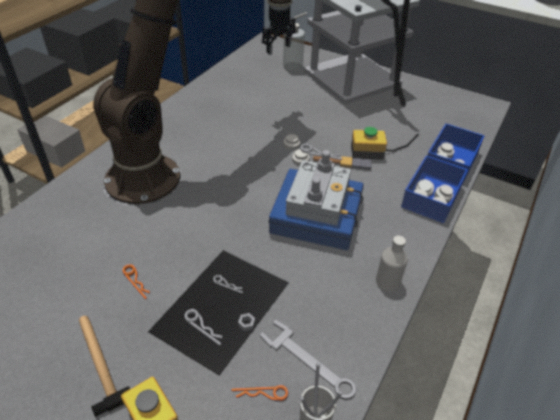

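View pics/top.png

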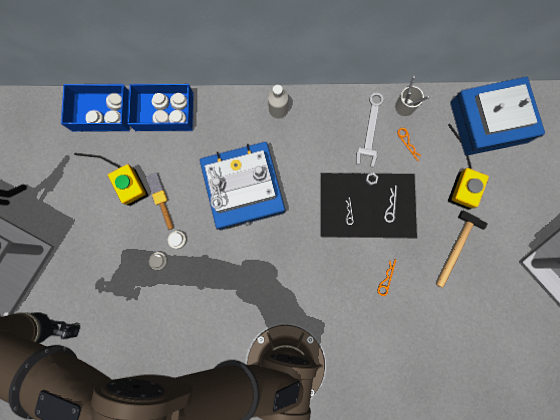

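```bash
python3 - <<'E'
from h import *
b=cv2.imread("pics/top.png");s=cv2.imread("pics/scene.png")
f=lambda i,x,y,w,h,k:cv2.resize(i[y:y+h,x:x+w],None,fx=k,fy=k,interpolation=cv2.INTER_CUBIC)
A=f(b,330,175,80,60,5);B=f(b,195,135,80,60,5)
Cc=f(s,175,265,80,60,5)[:300];D=f(s,280,140,80,60,5)
cv2.imwrite("pics/crop.png",np.vstack([np.hstack([A,B]),np.hstack([Cc,D])]))
C=cam("top")
for n,uv in dict(clip=(391,204),matc=(368,205),base=(243,187)).items(): print(n,onz(C,uv,.0 if n!='base' else .1))
for c in [(321,174),(415,173),(417,237),(321,237)]: print(onz(C,c,.004))
E
```

```text
clip [ 0.51555085 -0.35958087  0.        ]
matc [ 0.51262143 -0.28244176  0.        ]
base [0.55779773 0.13123793 0.1       ]
[ 0.62018332 -0.12573501  0.004     ]
[ 0.62086206 -0.44372205  0.004     ]
[ 0.4036531  -0.43900403  0.004     ]
[ 0.40483616 -0.1216761   0.004     ]
```

View pics/crop.png

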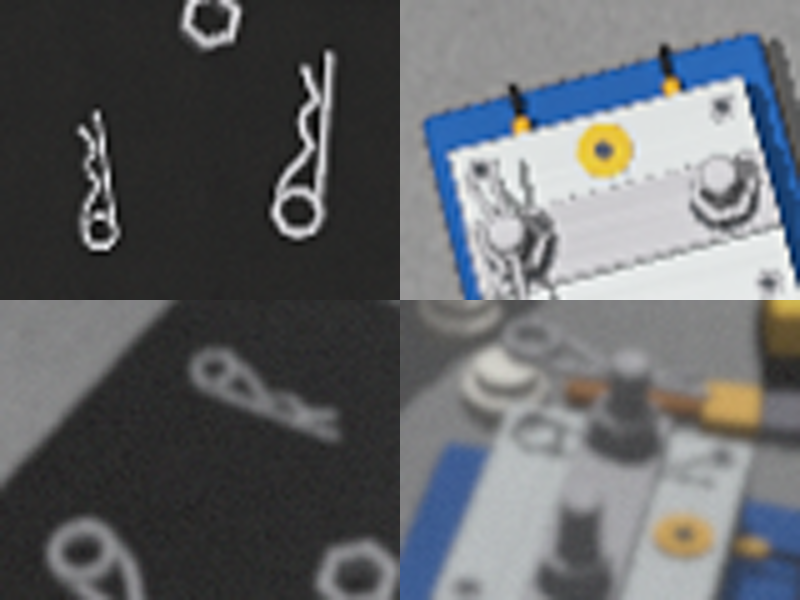

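```bash
cat >> h.py <<'E'
def Q(yaw): # tool down, tool x along yaw heading
    c,s=np.cos(yaw),np.sin(yaw)
    return Ro.from_matrix(np.array([[c,s,0],[s,-c,0],[0,0,-1]])).as_quat()
E
python3 - <<'E'
from h import *
C=cam("top")
st=onz(C,(258.6,169.4),.203); print("stud",st)
coil=onz(C,(389.6,217.6),.01);tip=onz(C,(396,186),.007);print(coil,tip,np.linalg.norm(coil-tip))
a=np.arctan2(*(tip-coil)[1::-1]); print("leg yaw",a)
for nm,p,y in [("clip",coil,a+.13),("ins",st+[-.06,-.0,0],.25)]:
    for d in(0,np.pi): print(nm,d,np.round(manip.solve_ik([p[0],p[1],.2],Q(y+d)) ,2) if manip.solve_ik([p[0],p[1],.2],Q(y+d)) is not None else None)
E
```

```text
stud [0.59002716 0.07520391 0.203     ]
[ 0.46814963 -0.35045849  0.01      ] [ 0.57586903 -0.37719896  0.007     ] 0.11102937896295959
leg yaw -0.24332334679275683
clip 0 [-0.18  0.62  1.16  1.77 -0.62  1.17 -0.51]
clip 3.141592653589793 [-0.08  0.53  0.94  1.77 -0.47  1.1   2.48]
ins 0 [-0.84  0.39  0.82  1.88 -0.33  1.01 -1.2 ]
ins 3.141592653589793 [-0.52  0.33  0.37  1.86 -0.14  0.98  1.72]
```

```bash
python3 - <<'E'
from h import *
manip.reach([.46,.10,.32],Q(.25)); a=snap("wrist","pics/w1.png")
manip.movel([.57,.10,.32],velocity=.25); b=snap("wrist","pics/w2.png")
print(manip.observe()["time_s"])
cv2.imwrite("pics/w12.png",cv2.resize(np.hstack([a[:,90:490],b[:,90:490]]),(800,420)))
E
```

```text
2.9583
```

View pics/w12.png

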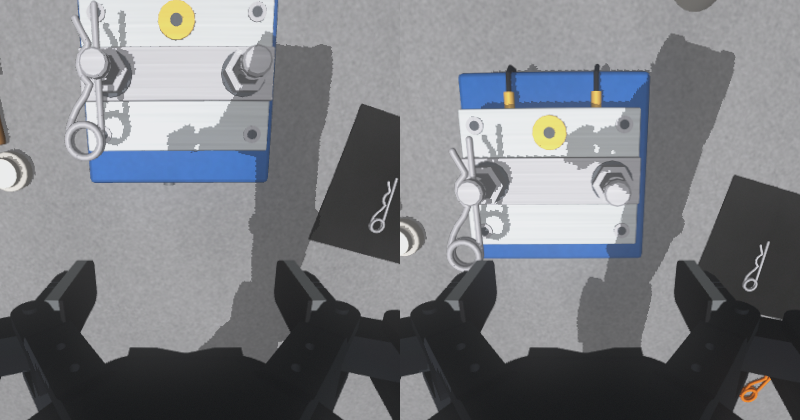

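```bash
python3 - <<'E'
from h import *
A,B=wc("pics/w1.png"),wc("pics/w2.png")
b=tri([(A,(347.5,58.5)),(B,(307.5,192))]); c=tri([(A,(182,64)),(B,(158,191))])
print(b,c)
# strap lower/upper edge line direction, base far edge in w2 at z=.08
p=onz(B,(59+90,73),.08);q=onz(B,(250+90,72),.08); print(p,q,np.linalg.norm(p-q),np.arctan2(-(q-p)[0]*-1,-(q-p)[1]))
p=onz(A,(78+90,46),.146);q=onz(A,(274+90,46),.146)
print(np.linalg.norm(p-q),np.arctan2((q-p)[0],-(q-p)[1]))
d=b[0]-c[0]; print(np.linalg.norm(d),np.arctan2(d[0],-d[1]))
f=lambda i,x,y,w,h,k:cv2.resize(i[y:y+h,x:x+w],None,fx=k,fy=k,interpolation=cv2.INTER_CUBIC)
a=cv2.imread("pics/w1.png");bb=cv2.imread("pics/w2.png")
cv2.imwrite("pics/c2.png",np.vstack([np.hstack([f(a,150,30,66,50,6),f(a,310,30,66,50,6)]),np.hstack([f(bb,130,165,66,50,6),f(bb,270,165,66,50,6)])]))
E
```

```text
(array([0.59113536, 0.07787971, 0.20734647]), [np.float64(1.7537927965440822e-05), np.float64(1.7537927965424915e-05)]) (array([0.55665031, 0.20655656, 0.19514851]), [np.float64(0.0005169375546891982), np.float64(0.0005169375546891435)])
[0.6608011 0.278013  0.08     ] [0.71646562 0.05980779 0.08      ] 0.22519337398513026 0.24977446800943626
0.18812934283087873 0.25034035275372957
0.13377496490697904 0.2618442641167401
```

View pics/c2.png

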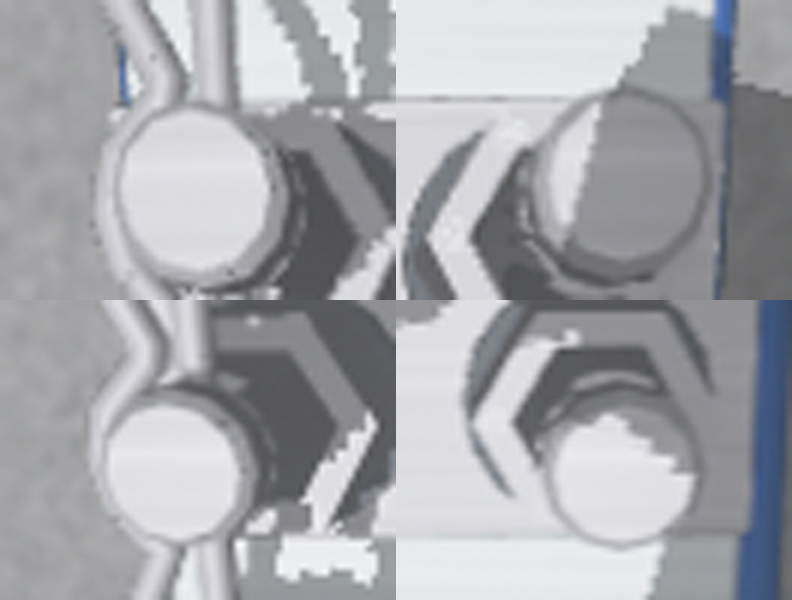

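```bash
python3 - <<'E'
from h import *
A,B=wc("pics/w1.png"),wc("pics/w2.png"); e=.4
print(tri([(A,(348.2-e,58.8-e)),(B,(307.8-e,193.3-e))]),tri([(A,(182.2-e,61.3-e)),(B,(159-e,192.7-e))]))
q=Q(-.118)
manip.reach([.40,-.345,.14],q); a=snap("wrist","pics/w3.png")
manip.movel([.46,-.352,.14],velocity=.25); b=snap("wrist","pics/w4.png")
print(manip.observe()["time_s"])
T=cam("top")
for f in("pics/w3.png","pics/w4.png"):
  C=wc(f); print(proj(C,[.468,-.350,.01]),proj(C,[.576,-.377,.007]))
cv2.imwrite("pics/w34.png",cv2.resize(np.hstack([a[:400,130:430],b[:400,130:430]]),(800,533),interpolation=cv2.INTER_CUBIC))
E
```

```text
(array([0.5907335 , 0.07804848, 0.20943996]), [np.float64(1.395152775921929e-05), np.float64(1.3951527759216289e-05)]) (array([0.5579519 , 0.20390102, 0.2030919 ]), [np.float64(0.0001225492424571536), np.float64(0.00012254924245713538)])
5.3
[274.23474171 128.97449696] [291.9425     -11.00408032]
[274.02679712 196.87250402] [291.02785424  68.41981583]
```

View pics/w34.png

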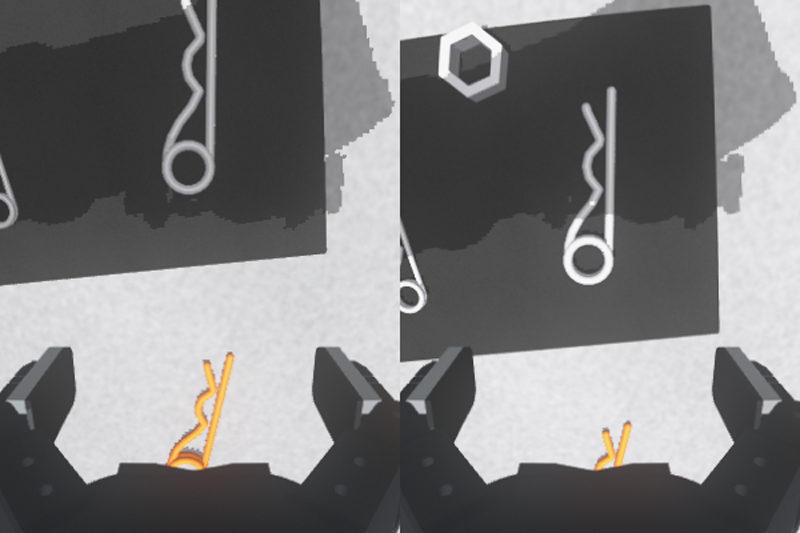

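```bash
python3 - <<'E'
from h import *
A,B,T=wc("pics/w3.png"),wc("pics/w4.png"),cam("top")
print(tri([(A,(270.9,125)),(B,(270.9,194.7))]))
print(tri([(B,(288.8,67.5)),(T,(396,186))]))
c=onz(B,(270.9,194.7),.014);t=onz(B,(288.8,67.5),.008);print(c,onz(A,(270.9,125),.014),t)
print(np.linalg.norm((t-c)[:2]),np.arctan2((t-c)[1],(t-c)[0])+np.arctan2(14,111))
E
```

```text
(array([ 0.47161908, -0.34759313,  0.01577109]), [np.float64(9.99036283161593e-06), np.float64(9.990362831597528e-06)])
(array([ 0.57468976, -0.37470585,  0.01627397]), [np.float64(0.0006492252093164048), np.float64(0.0006492252093165927)])
[ 0.47123336 -0.34753456  0.014     ] [ 0.47163675 -0.347561    0.014     ] [ 0.576763   -0.37514734  0.008     ]
0.1090824004438118 -0.13045777069730582
```

```bash
python3 - <<'E'
from h import *
q=Q(-.127); p=np.array([.4714,-.3475])
manip.command_gripper(.050,60)
manip.movel([*p,.05],attitude=q,velocity=.2)
r=manip.movel([*p,-.008],velocity=.03,force_limit=4)
s=manip.observe(); z=s["position"][2]; print(r,z,s["width"],s["wrist_force"],s["time_s"])
manip.movel([*p,z+.003],velocity=.05)
manip.command_gripper(.02,100)
s=manip.observe(); print(s["position"],s["width"],s["grip_force"],s["wrist_force"])
manip.movel([*p,z+.06],velocity=.1)
s=manip.observe(); print(s["position"],s["width"],s["grip_force"],s["wrist_force"],s["time_s"])
b=snap("wrist","pics/w5.png")
cv2.imwrite("pics/w5c.png",cv2.resize(b[60:420,130:430],None,fx=1.6,fy=1.6))
E
```

```text
True 0.0011112378881214663 0.050032859900926006 [-0.83824297  1.8574652   9.44801304] 7.8
[ 0.4713889  -0.34755338  0.00449488] 0.03083337197876127 98.72223436832428 [-0.98479094  2.56296055  7.46362411]
[ 0.4715157  -0.34712247  0.06104129] 0.030877505043880184 99.08484488725662 [-0.41259889  1.51930253 -0.88332398] 9.075
```

View pics/w5c.png

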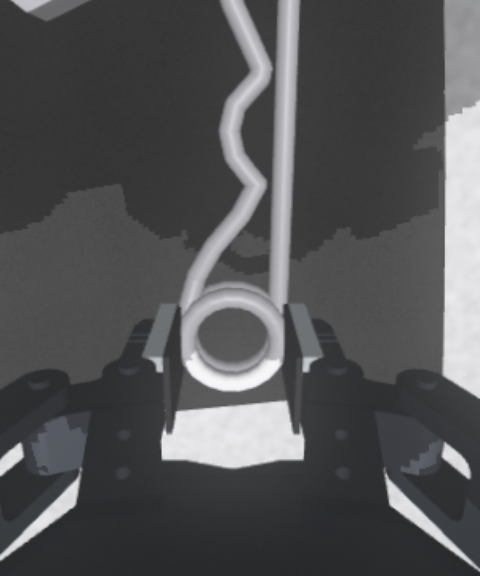

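```bash
python3 - <<'E'
from h import *
C=wc("pics/w5.png"); a=np.load("pics/w5.npy"); R=Ro.from_quat(a[3:]).as_matrix(); P=a[:3]
for z in(.0025,):
  for uv in [(310.6,63.1),(304.4,241.3)]:
    print(np.round(R.T@(onz(C,uv,P[2]+z)-P)*1e3,2))
for l in (20,60,100,111): print(proj(C,P+R@np.array([l,14,-2.5])/1e3))
print(proj(C,P+R@np.array([0,0,-5.5])/1e3), np.degrees(Ro.from_quat(a[3:]).as_euler('xyz')))
im=cv2.imread("pics/w5.png"); cv2.imwrite("pics/w5t.png",cv2.resize(im[0:120,260:360],None,fx=5,fy=5,interpolation=cv2.INTER_CUBIC))
E
```

```text
[95.21 13.96 -2.61]
[13.93 13.27 -2.53]
[306.22079266 229.67730105]
[308.58034929 146.4107838 ]
[310.9450142   51.13759512]
[311.56810905  22.97030258]
[277.60139419 269.59423021] [-1.79942179e+02  5.94392487e-02 -7.24578932e+00]
```

View pics/w5t.png

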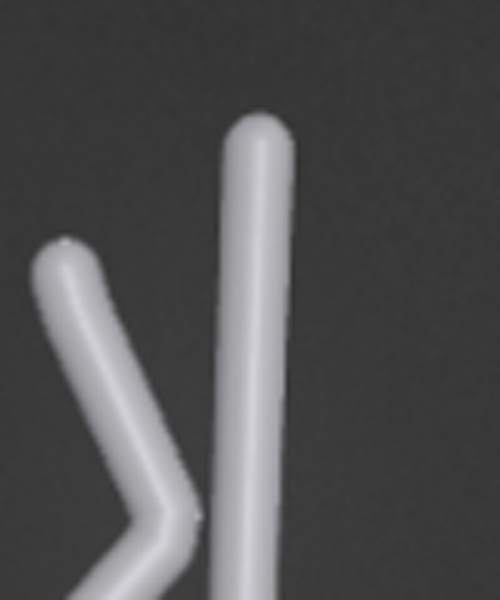

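```bash
cat >> h.py <<'E'
S=np.array([.5907,.0780]); YAW=.2525
def tp(d,z,lat=0.): # TCP pos: leg point d ahead of coil on the stud axis; lat>0 = shift to tool +y (robot's right)
    u=np.array([np.cos(YAW),np.sin(YAW)]); t=np.array([u[1],-u[0]])
    return [*(S-d*u+(lat-.0138)*t),z]
E
python3 - <<'E'
from h import *
p=manip.observe()["position"]
manip.movel([p[0],p[1],.29],velocity=.25)
manip.reach(tp(.07,.27),Q(YAW))
manip.movel(tp(.07,.226),velocity=.1)
manip.dwell(.2); f0=manip.observe()["wrist_force"]
r=manip.movel(tp(.07,.190),velocity=.012,force_limit=3)
s=manip.observe(); z=s["position"][2]; print(r,f0,s["wrist_force"],s["position"],tp(.07,z),s["time_s"])
manip.movel(tp(.07,z+.003),velocity=.05)
s=manip.observe(); print(s["position"],s["wrist_force"],s["width"])
b=snap("wrist","pics/w6.png")
cv2.imwrite("pics/w6c.png",cv2.resize(b[0:300,200:400],None,fx=2,fy=2,interpolation=cv2.INTER_CUBIC)); print(manip.observe()["time_s"])
E
```

```text
True [ 0.32720281 -0.45632197 -1.5996594 ] [ 0.23067007 -0.60083166  3.58739038] [0.519362   0.07390145 0.20687691] [np.float64(0.5194720466653556), np.float64(0.07387463168217381), np.float64(0.20687691335049307)] 14.1833
[0.51938855 0.07388459 0.20990645] [ 0.34786341 -0.47292753 -0.08398464] 0.030834451029554785
14.4833
```

View pics/w6c.png

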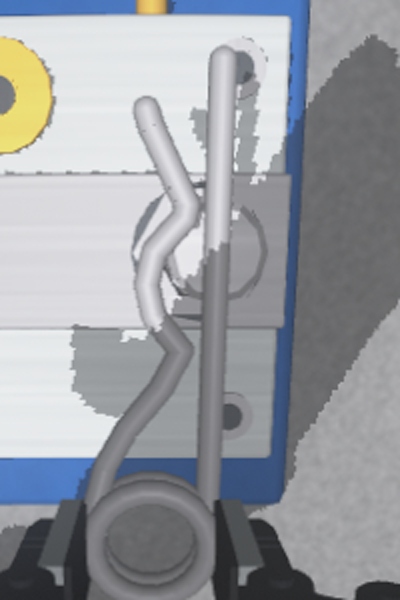

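```bash
python3 - <<'E'
from h import *
g=cv2.cvtColor(cv2.imread("pics/w6.png"),cv2.COLOR_BGR2GRAY)
for r in (115,120,125,130,135): print(r,g[r,276:342].tolist())
C=wc("pics/w6.png"); a=np.load("pics/w6.npy"); R=Ro.from_quat(a[3:]).as_matrix()
f=lambda X:proj(C,X)
for l in(-12,0,12):
  for m in (-12,0,12):
    u=np.array([np.cos(YAW),np.sin(YAW),0]);t=np.array([u[1],-u[0],0]); print(l,m,f(np.r_[S,.2065]+l*u/1e3+m*t/1e3).round(1))
print(f(a[:3]+R@np.array([70,13.8,-2.5])/1e3))
E
```

```text
115 [213, 172, 154, 168, 180, 188, 196, 203, 213, 220, 223, 219, 213, 203, 194, 185, 174, 160, 148, 190, 223, 229, 229, 229, 229, 214, 165, 160, 179, 191, 199, 213, 220, 221, 212, 199, 186, 171, 148, 138, 151, 155, 155, 155, 154, 154, 153, 154, 154, 154, 154, 154, 139, 120, 119, 126, 149, 150, 151, 150, 150, 150, 150, 150, 149, 149]
120 [184, 191, 198, 206, 216, 222, 223, 217, 209, 199, 190, 180, 167, 150, 168, 215, 232, 235, 235, 235, 235, 235, 235, 235, 235, 206, 157, 163, 181, 192, 200, 215, 221, 219, 188, 188, 184, 167, 142, 155, 161, 161, 160, 161, 161, 160, 160, 160, 160, 159, 159, 159, 159, 143, 123, 119, 123, 144, 149, 149, 149, 149, 148, 149, 149, 149]
125 [219, 224, 221, 215, 205, 196, 186, 175, 161, 144, 126, 197, 229, 231, 230, 230, 230, 230, 230, 230, 230, 230, 230, 230, 230, 185, 146, 166, 143, 123, 128, 162, 181, 158, 137, 131, 127, 121, 115, 144, 155, 154, 154, 154, 154, 153, 153, 153, 153, 153, 152, 152, 152, 152, 137, 119, 116, 117, 142, 145, 145, 144, 144, 145, 144, 144]
130 [222, 213, 201, 187, 173, 153, 130, 135, 164, 178, 176, 178, 216, 231, 231, 230, 230, 230, 230, 230, 229, 229, 229, 209, 168, 141, 147, 133, 119, 124, 129, 136, 147, 145, 137, 131, 126, 119, 114, 143, 153, 154, 152, 152, 152, 152, 152, 152, 152, 152, 152, 152, 151, 135, 119, 116, 120, 140, 145, 146, 147, 147, 147, 148, 148, 148]
135 [212, 198, 185, 170, 149, 162, 144, 105, 119, 154, 175, 177, 177, 209, 227, 230, 230, 230, 230, 230, 229, 230, 197, 156, 156, 124, 103, 113, 120, 124, 128, 136, 145, 143, 135, 130, 124, 117, 119, 144, 152, 153, 152, 153, 152, 152, 153, 153, 152, 151, 151, 147, 124, 115, 114, 133, 144, 146, 146, 146, 146, 147, 146, 146, 145, 146]
-12 -12 [281.6 150.8]
-12 0 [306.8 150.8]
-12 12 [332.  150.9]
0 -12 [281.7 124.7]
0 0 [307.5 124.8]
0 12 [333.1 124.9]
12 -12 [281.8  97.6]
12 0 [308.1  97.7]
12 12 [334.3  97.8]
[308.70112196 124.83554212]
```

```bash
cat > ins.py <<'E'
from h import *
u=np.array([np.cos(YAW),np.sin(YAW)])
def dnow(): return float((S-np.array(manip.observe()["position"][:2]))@u)  # lat offset is perpendicular
q=Q(YAW+.006)
manip.movel(tp(.07,.216,.0006),velocity=.1)
manip.movel(tp(.128,.216,.0006),attitude=q,velocity=.15)
Z0,L0=.190,.0006
for dl,dz in [(0,0),(0,.0012),(0,-.0012),(.0012,0),(-.0012,0),(.0012,.0012),(-.0012,.0012),(.0012,-.0012),(-.0012,-.0012),(0,.0024),(0,-.0024)]:
    manip.movel(tp(.128,Z0+dz,L0+dl),velocity=.1); manip.dwell(.1)
    r=manip.movel(tp(.097,Z0+dz,L0+dl),velocity=.03,force_limit=5)
    s=manip.observe(); d=dnow(); print(dl,dz,r,round(d,4),s["wrist_force"].round(1) if hasattr(s["wrist_force"],'round') else s["wrist_force"],s["wrist_torque"],round(s["time_s"],2))
    if d<.117: break
    manip.movel(tp(.128,Z0+dz,L0+dl),velocity=.1)
    if s["time_s"]>35: break
E
python3 ins.py
```

```text
0 0 False 0.0974 [-2.2  0.9 -0.3] [0.28342038 0.64503491 0.09823796] 16.96
```

```bash
python3 - <<'E'
from h import *
u=np.array([np.cos(YAW),np.sin(YAW),0])
for d in [.088,.082,.076,.072,.069,.067,.066,.065,.064,.063,.062,.061]:
    r=manip.movel(tp(d,.190,.0006),velocity=.03,force_limit=28)
    s=manip.observe(); P=np.array(s["position"]); F=np.array(s["wrist_force"])
    print(d,r,round(float((S-P[:2])@u[:2]),4),"ax",round(float(F@u),1),F.round(1),np.array(s["wrist_torque"]).round(2),round(s["time_s"],2))
    if r: break
E
```

```text
0.088 False 0.0898 ax -8.0 [-8.6  1.4  2. ] [0.3  1.68 0.23] 17.41
0.082 False 0.0814 ax -0.1 [-0.9  3.2 -0.7] [0.81 0.19 0.31] 17.76
0.076 False 0.0751 ax 2.1 [ 1.   4.9 -0.7] [ 1.09 -0.21  0.37] 18.11
0.072 False 0.0708 ax 3.5 [ 2.   6.2 -0.4] [ 1.17 -0.53  0.42] 18.39
0.069 False 0.0675 ax 4.6 [ 3.4  5.  -1.2] [ 0.98 -0.75  0.32] 18.64
0.067 False 0.0661 ax 4.3 [ 3.1  5.  -0.2] [ 0.96 -0.59  0.28] 18.89
0.066 False 0.0657 ax 2.3 [1.4 3.7 0.1] [ 0.94 -0.38  0.28] 19.14
0.065 False 0.0651 ax 0.9 [-0.1  4.1  1.6] [ 0.83 -0.07  0.32] 19.39
0.064 False 0.0641 ax -0.3 [-1.   2.8  1.1] [ 0.62 -0.01  0.19] 19.64
0.063 False 0.0631 ax 0.2 [-0.1  1.1 -0. ] [ 0.05 -0.    0.03] 19.89
0.062 False 0.0623 ax -0.7 [-0.6 -0.2  1.2] [-0.09  0.28  0.03] 20.14
0.061 False 0.0614 ax -3.1 [-3.2 -0.2  1. ] [-0.06  0.73  0.02] 20.39
```

```bash
python3 - <<'E'
from h import *
manip.movel(tp(.0622,.190,.0006),velocity=.02); manip.dwell(.2)
s=manip.observe(); print(s["position"],s["wrist_force"])
b0=snap("wrist","pics/w7.png")
manip.command_gripper(.06,20); print(manip.observe()["width"])
p=np.array(manip.observe()["position"])
manip.movel(p+[0,0,.10],velocity=.1)
manip.movel(p+[-.06,-.015,.12],velocity=.2)
b=snap("wrist","pics/w8.png"); c=snap("scene","pics/s2.png")
f=lambda i,x,y,w,h:cv2.resize(i[y:y+h,x:x+w],(400,300),interpolation=cv2.INTER_CUBIC)
cv2.imwrite("pics/fin.png",np.vstack([np.hstack([f(b0,175,60,240,180),f(b,175,0,300,225)]),np.hstack([f(c,280,140,80,60),f(c,150,230,160,120)])]))
s=manip.observe(); print(s["time_s"],s["wrist_force"])
C=wc("pics/w8.png"); u=np.array([np.cos(YAW),np.sin(YAW)]);t=np.array([u[1],-u[0]])
print("stud top",proj(C,[*S,.2065]),"coil",proj(C,[*(S-.062*u-.0138*t),.2015]),"tip",proj(C,[*(S+.049*u),.1925]))
E
```

```text
[0.52745519 0.0753074  0.19009201] [-0.12864848  0.87330567 -0.06715811]
0.06018178048885237
23.0083 [-0.08984615 -0.2250953   0.93263055]
stud top [297.51593289  51.50062466] coil [278.15302317 135.98763211] tip [297.63245043 -12.87404851]
```

View pics/fin.png

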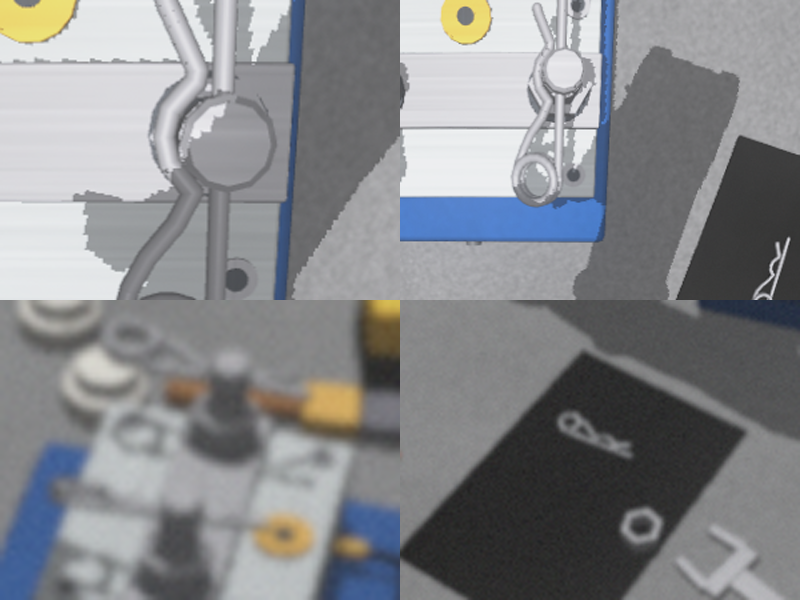

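The last picture shows the leg through the stud (top at about 565,72 in the crop) with the bow wrapped round it. The coil is at (536,178), where it was predicted. The small clip and the nut have not moved, and the gripper is clear.

```bash
python3 -c "
from station import manip
print(manip.finish_job())"
```

```text
the job is handed in; nothing more can be done
None
```

The large R-clip is fitted to the bare stud: the leg went into the cross hole on the first try, the bow snapped over the stud, and the clip was released and the job handed in at about 23 s of the 51 s allowed.

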